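Lock the blue filter stage onto the filtration base

TASK

Fit the filter stage with the blue band onto the metal filtration base and lock it: lower it upright into the socket with its two lugs in line with the base's red marks, until its body sits on the black bars, then turn it a quarter turn clockwise (seen from above) to the stop and let go. Leave the orange-banded stage standing where it is.

Things in the scene. Friction and masses are not known exactly. Their poses are not given: they have to be found in the camera images.
- blue_stage: Filter stage to fit, 0.18 kg. Origin: underside centre, z up; stands on its lugs. Steel lugs to +x and -x, reaching 30 mm, 18 wide, 0-8 mm up; spigot dia 36 to 18 mm up; white body dia 60, 18-44 mm up, blue band, black line over each lug; neck dia 40 to 88 mm. Blue grip flats facing +y/-y: 42 mm apart, 26 wide, 50-84 mm up; close on them along y, TCP 71 mm up. Same after a half turn.
- orange_stage: Filter stage with orange band and orange grip flats, otherwise the same shape and size as the blue one; origin at the centre of its underside. A bystander: leave it alone.
- filter_base: Filtration base, fixed: dark flange dia 120, 8 mm thick, aluminium cup on it, brass hose barb at +y (20 mm up, reaching 68 mm). Origin: underside centre, z up. Red marks on flange and rim at +x and -x: the stage goes in with its x axis along the base's x (either way round, within 20 degrees). Seated, the stage's origin is 20 mm above this origin, on the bars, side play 4 mm.
- socket (a point): On the base's axis, 38 mm above its origin, level with the bar tops; axes as the base. Bore dia 68, floor 20 mm below; funnel mouth above, dia 88 at its rim 12 mm up. Two black bars parallel to x, inner edges at y = +22 and -22 mm, 6 mm thick. Turned 90 degrees clockwise from above, the lugs lie under them; stops end the turn at about 95 degrees, the wrong way at 30. Light friction only, no click.
Things that resemble listed ones, but are neither listed nor needed, are in the scene too. What is shaped like the blue_stage but green or purple is not meant.

How it is judged:
By the outcome, as a careful person would: the job done as asked, in the order asked, and still so for the second after the job is handed in, with the robot touching nothing.
It also fails if it takes over 42 s, if anything falls off the work surface, if the arm or the gripper's body presses on something with over 40 N, if the wrist force passes 120 N, or if a joint passes its speed limit or range.

ROBOT

A 6-joint arm with a two-finger parallel gripper is mounted at the origin on a cart in front of the work surface, level with it; the furniture and walls round the work are solid. World frame = base frame: x ahead of the robot, y to its left, z up, the work surface at z = 0. Lengths are in m, angles in degrees, forces in N, time in s.
With the tool pointing down it reaches from about 0.4 to 0.825 m from the base axis. Payload 7 kg.
Tool frame: the origin (TCP) lies between the finger pads, 19 mm behind the fingertips; this is the grasp point; z points along the fingers, y is the line along which they close (so a half turn about z gives the same grasp; the last joint's range is limited). The gripper opens to 88 mm and grips with 3 to 60 N. Pads are 19 mm wide; open, the fingers measure 130 mm over their backs; the gripper's body (78 mm by 193 mm) begins 47 mm behind the grasp point.
Start: joints at [86.465, 20.546, 0.682, 0, -70.136, -16.507], TCP at [0.231, 0.634, 0.245] pointing down, gripper open.
Joint ranges: [-176.03, 176.03], [-82.01, 121.73], [-58.28, 71.71], [-173.87, 95.51], [-174.79, -0.11], [-173.66, 173.66]. Speed limits (degrees/s): [136.94, 136.94, 172.46, 180, 180, 180].

INTERFACE

Orientations are given as [roll, pitch, yaw] about the fixed x, y, z axes, in that order (R = Rz(yaw) Ry(pitch) Rx(roll)).
In Python, from plant import get_obs, snapshot, close_job gives the robot as it stands.
- The arm moves only by the tool play_rows, never from a script. Its argument "commands" is a list that holds one entry, the list of rows, each a list of 7 numbers: the shift along the tool's x, y, z in cm, then the turn, a rotation vector about the tool's x, y, z in degrees, then the opening, from 0 (shut) to 1 (fully open). In form: [[[x, y, z, ax, ay, az, fingers], ...]]. A call has 1 to 20 rows; each row is the pose to reach, as a shift and turn from the pose commanded when the call began, along the tool's axes at that moment; what a row does not reach only later rows make up. A row lasts 1/12 s, in which the tool goes at most 41.7 mm and 7.16 degrees, less where a joint would pass 70% of its speed; a pose out of reach is approached as far as the arm can. A call with a gripper value outside its range is refused whole. The fingers move at their own pace and stop on an object; the grip force is fixed at half the most. Time passes only in rows, so rows that repeat a pose let the fingers close. It gives the time, the measured TCP pose, the force, the opening and the grip force at its end, in the units of the state.
- get_obs(): the state, without advancing time (a new reading comes with each control period).
- snapshot(name): name is "scene" or "top" or "wrist"; returns a dict with "frame" (420x560x3 uint8, red, green, blue), "camera_matrix" (3x3 intrinsics, pixels), "origin" and "attitude" of the camera in the world. Camera axes: x right, y down, z forward; pixel columns grow to the right and rows downward; lengths in m; the calibration is good to about 2 mm. A picture is of the moment at which its call begins. There is no depth.
- close_job(): hands the job in; it is judged then, once.
The state is a dict: "clock": time; "joint_pos": joint angles; "qvel": joint speeds; "tau": joint torques, N m; "tool_pos": TCP position; "orientation": TCP orientation; "force": force on the tool from outside, world axes, zero at the start; "moment": the same for the moment, N m; "opening": finger opening in m; "gripper_force": force on a finger pad.
Only numpy, scipy, OpenCV 4.12 (cv2) and the standard library are available. Lean on these libraries where they do the work, as an engineer would, in place of code of your own. Each camera call takes 0.05 s, during which the arm holds its last target. There are 200 camera calls.

## Working session

There is one attempt and no reset: what is moved stays moved. The work goes in short steps, Python scripts to look and compute and a tool call to move; the robot and the scene stay as the last step left them, time stands still between calls to the robot, and variables do not carry over. Pictures are saved under pics/ and viewed, at most 10 in all, crops included, and the job is handed in when it is done.

Besides the shell and the picture viewer there is one more tool, called as name(argument=value, ...) on one line, values as JSON. play_rows: Moves the arm, as the interface text tells. Its arguments: {"type":"object","properties":{"commands":{"type":"array","items":{"type":"array","items":{"type":"array","items":{"type":"number"}}}}},"required":["commands"]}

```bash
mkdir -p pics; cat > h.py <<'E'
import numpy as np,cv2,pickle
from plant import get_obs,snapshot,close_job
def snap(n,f):
    s=snapshot(n);cv2.imwrite(f'pics/{f}.png',s['frame'][:,:,::-1]);pickle.dump(s,open(f'pics/{f}.pkl','wb'));return s
E
python3 - <<'E'
from h import *
for n in ['scene','top','wrist']:
    s=snap(n,n+'0');print(n,s['camera_matrix'],s['origin'],s['attitude'])
print(get_obs())
a=cv2.imread('pics/scene0.png');b=cv2.imread('pics/top0.png')
E
```

```text
scene [[464.39114382   0.         273.51702047]
 [  0.         464.39114382 205.96093544]
 [  0.           0.           1.        ]] [ 0.06062953 -1.08600801  0.72598724] [-123.5992972    -1.35587313  -25.2526257 ]
top [[443.33155269   0.         286.68244805]
 [  0.         443.33155269 205.07159017]
 [  0.           0.           1.        ]] [ 0.34506848 -0.22190102  1.06417365] [-170.66970915    1.1130998   -88.35465708]
wrist [[331.27408098   0.         278.91690138]
 [  0.         331.27408098 216.71701403]
 [  0.           0.           1.        ]] [0.30650977 0.60631098 0.38497421] [ 1.62715557e+02 -3.68750934e-02 -1.10045954e+02]
{'clock': 0.15, 'joint_pos': array([ 8.64647954e+01,  2.05830850e+01,  6.45996945e-01, -1.50230711e-02,
       -7.01357264e+01, -1.65073550e+01]), 'qvel': array([ 0.00834936, -0.04106095,  0.14661359,  0.11002988,  0.06272578,
        0.0032568 ]), 'tau': array([-7.95153283e-04, -5.83276284e+01,  2.93292761e+01,  7.00123474e+00,
        8.86210852e-03, -1.02160604e-04]), 'tool_pos': array([0.23123213, 0.63379118, 0.24462581]), 'orientation': array([ 1.79926173e+02, -7.14893933e-03, -2.00476687e+01]), 'force': array([ 0.13783232, -0.75967822,  0.71838684]), 'moment': array([-0.00504251,  0.00553199, -0.01725994]), 'gripper_force': 0.0, 'opening': 0.08753376134433412}
```

View pics/scene0.png

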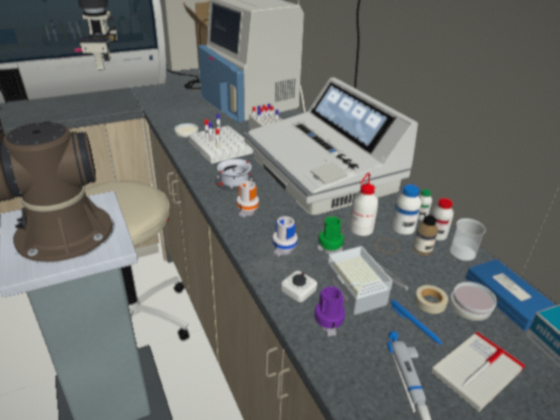

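View pics/top0.png

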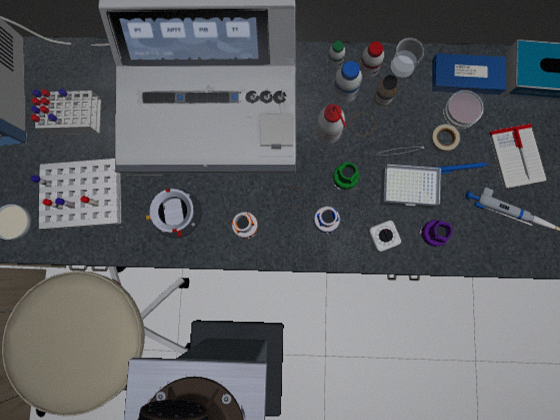

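The scene image shows the blue stage at (286,235), the orange at (247,197) and the base at (234,175). In the top image they are at (327,219), (244,224) and (172,211), and the red marks sit near (168,190) and (179,233).

```bash
python3 - <<'E'
from h import *
a=cv2.imread('pics/top0.png')[180:250,140:210];b=cv2.imread('pics/top0.png')[185:255,292:362]
c=cv2.imread('pics/scene0.png')[145:215,205:275];d=cv2.imread('pics/scene0.png')[200:270,250:320]
r=lambda i:cv2.resize(i,(395,295),interpolation=cv2.INTER_CUBIC) 
r=lambda i:cv2.resize(i,(300,300),interpolation=cv2.INTER_CUBIC)
cv2.imwrite('pics/c0.png',np.vstack([np.hstack([r(a),r(b)]),np.hstack([r(c),r(d)])]))
E
```

```text
(no output)
```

View pics/c0.png

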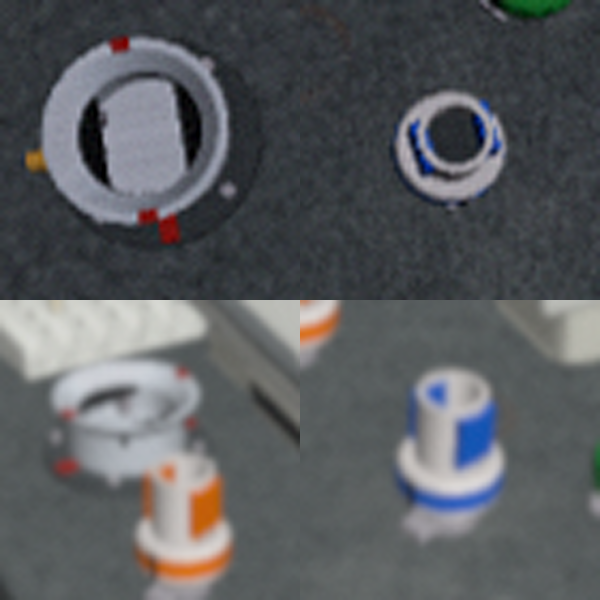

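```bash
cat >> h.py <<'E'
from scipy.spatial.transform import Rotation as R
def ray(s,u,v):
    d=np.linalg.inv(s['camera_matrix'])@[u,v,1];return np.array(s['origin']),R.from_euler('xyz',s['attitude'],degrees=True).as_matrix()@d
def onz(s,u,v,z):
    o,d=ray(s,u,v);return o+d*(z-o[2])/d[2]
def proj(s,p):
    q=R.from_euler('xyz',s['attitude'],degrees=True).as_matrix().T@(np.array(p)-s['origin']);q=s['camera_matrix']@q;return q[:2]/q[2]
def tri(*obs):
    A=0;b=0;L=[]
    for s,u,v in obs:
        o,d=ray(s,u,v);d=d/np.linalg.norm(d);P=np.eye(3)-np.outer(d,d);A=A+P;b=b+P@o;L.append((o,P))
    x=np.linalg.solve(A,b);return x.round(4),[round(float(np.linalg.norm(P@(x-o))),4) for o,P in L]
def load(f): return pickle.load(open(f'pics/{f}.pkl','rb'))
E
python3 - <<'E'
from h import *
t=load('top0');s=load('scene0');k=70/300
print('base rim',tri((t,140+135*k,180+130*k),(s,205+125*k,145+95*k)), onz(t,140+135*k,180+130*k,.05))
print('blue top',tri((t,292+155*k,185+136*k),(s,250+155*k,200+88*k)), onz(t,292+155*k,185+136*k,.088),onz(t,292+150*k,185+147*k,.044))
m1=onz(t,140+120*k,180+44*k,.05);m2=onz(t,140+148*k,180+216*k,.05);d=m1-m2
print(m1,m2,'base x yaw',np.degrees(np.arctan2(d[1],d[0])))
br=onz(t,140+36*k,180+160*k,.02);print('barb',br)
f1=onz(t,292+122*k,185+150*k,.067);f2=onz(t,292+190*k,185+128*k,.067);d=f1-f2;print('flats',f1,f2,np.degrees(np.arctan2(d[1],d[0])))
E
```

```text
base rim (array([0.4927, 0.0712, 0.046 ]), [0.0003, 0.0003]) [0.4918557  0.07011454 0.05      ]
blue top (array([ 0.4829, -0.2919,  0.0881]), [0.002, 0.002]) [ 0.48101777 -0.29109587  0.088     ] [ 0.481077   -0.29159941  0.044     ]
[0.53914472 0.08173912 0.05      ] [0.44525271 0.05974816 0.05      ] base x yaw 13.181944018917727
barb [0.47786351 0.13306084 0.02      ]
flats [ 0.47602682 -0.27528787  0.067     ] [ 0.48869295 -0.31100071  0.067     ] 109.52787237000737
```

```bash
cat >> h.py <<'E'
def move(p,yaw):
    o=get_obs();M=R.from_euler('xyz',o['orientation'],degrees=True)
    T=R.from_euler('xyz',[180,0,yaw],degrees=True)
    print('shift cm',(M.inv().apply(np.array(p)-o['tool_pos'])*100).round(2),'rotvec',(M.inv()*T).as_rotvec(degrees=True).round(2))
E
python3 - <<'E'
from h import *
move([.47,.07,.245],13)
E
```

```text
shift cm [4.176e+01 4.478e+01 3.000e-02] rotvec [ 7.000e-02  1.000e-02 -3.305e+01]
```

play_rows(commands=[[[2,2,0,0,0,-2,1],[4.5,4.8,0,0,0,-4,1],[7.2,7.7,0,0,0,-6,1],[9.9,10.6,0,0,0,-8,1],[12.6,13.5,0,0,0,-10,1],[15.3,16.4,0,0,0,-12,1],[18,19.3,0,0,0,-14,1],[20.7,22.2,0,0,0,-16,1],[23.4,25.1,0,0,0,-18,1],[26.1,28,0,0,0,-20,1],[28.8,30.9,0,0,0,-22,1],[31.5,33.8,0,0,0,-24,1],[34.2,36.7,0,0,0,-26,1],[37,39.6,0,0,0,-28,1],[39.2,42,0,0,0,-30,1],[40.8,43.8,0,0,0,-32,1],[41.8,44.8,0,0,0,-33,1],[41.8,44.8,0,0,0,-33,1],[41.8,44.8,0,0,0,-33,1],[41.8,44.8,0,0,0,-33,1]]])

```text
clock: 1.82
tool_pos: [0.4703, 0.0702, 0.2453]
orientation: [-180.0, 0.0, 12.9]
force: [-0.0, -0.6, 0.1]
opening: 0.0877
gripper_force: 0.0
```

```bash
python3 - <<'E'
from h import *
print(get_obs()['clock'],get_obs()['tool_pos'])
snap('wrist','w1')
move([.455,-.29,.245],19.5)
E
```

```text
1.8167 [0.47028788 0.07015794 0.24525624]
shift cm [-9.570e+00  3.478e+01  3.000e-02] rotvec [-0.01  0.   -6.54]
```

View pics/w1.png

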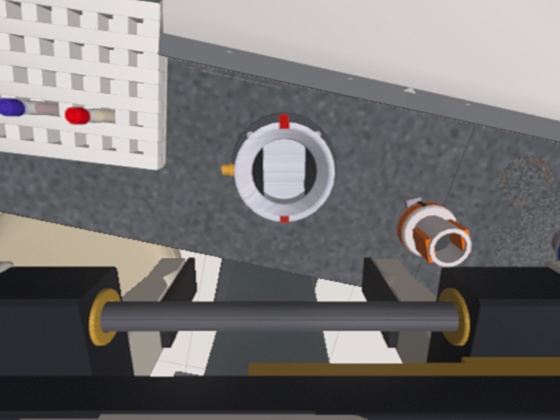

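The wrist image shows the base rim centred at about (285,172), with red marks at (284,121) and (284,219). The tool's 13° yaw therefore matches the base. The orange stage is clear at (435,235).

play_rows(commands=[[[-0.6,2,0,0,0,-1,1],[-1.5,5.5,0,0,0,-2,1],[-2.6,9.3,0,0,0,-3,1],[-3.7,13.2,0,0,0,-4,1],[-4.8,17.1,0,0,0,-5,1],[-5.9,21,0,0,0,-5.5,1],[-7,24.9,0,0,0,-6,1],[-8,28.8,0,0,0,-6.5,1],[-8.9,32,0,0,0,-6.5,1],[-9.4,34,0,0,0,-6.5,1],[-9.6,34.8,0,0,0,-6.5,1],[-9.6,34.8,0,0,0,-6.5,1],[-9.6,34.8,0,0,0,-6.5,1]]])

```text
clock: 2.95
tool_pos: [0.4551, -0.29, 0.2451]
orientation: [-180.0, 0.0, 19.5]
force: [-0.1, -0.4, 0.3]
opening: 0.0874
gripper_force: 0.0
```

```bash
python3 - <<'E'
from h import *
w=snap('wrist','w2');o=get_obs();print(o['clock'],o['tool_pos'],o['orientation'],o['joint_pos'])
w1=load('w1');t=load('top0')
# base: two views + rim
print('base',tri((w1,285,172),(t,171.5,210.3)),onz(w1,285,172,.05))
a,b=onz(w1,284,121,.008),onz(w1,284.5,219,.05);print(a,b,np.degrees(np.arctan2(*(a-b)[1::-1])))
x,y=proj(w,[.482,-.2915,.088]);print(x,y)
x=int(x)-75;y=int(y)-75
cv2.imwrite('pics/w2c.png',cv2.resize(cv2.imread('pics/w2.png')[max(y,0):y+150,x:x+150],None,fx=4,fy=4,interpolation=cv2.INTER_CUBIC)[:600]);print(x,y)
E
```

```text
3.0 [ 0.45518224 -0.2895902   0.24530791] [-1.79984774e+02 -1.60722423e-03  1.95003251e+01] [-1.16494575e+01  7.79335008e+00 -1.64348023e+01 -1.52006775e-02
 -6.57783492e+01  1.21156020e+02]
base (array([0.4932, 0.0703, 0.0469]), [0.001, 0.001]) [0.49444617 0.06977369 0.05      ]
[0.54211037 0.0813726  0.008     ] [0.44542464 0.05879834 0.05      ] 13.14203740154629
290.9385413436078 177.61140008429626
215 102
```

View pics/w2c.png

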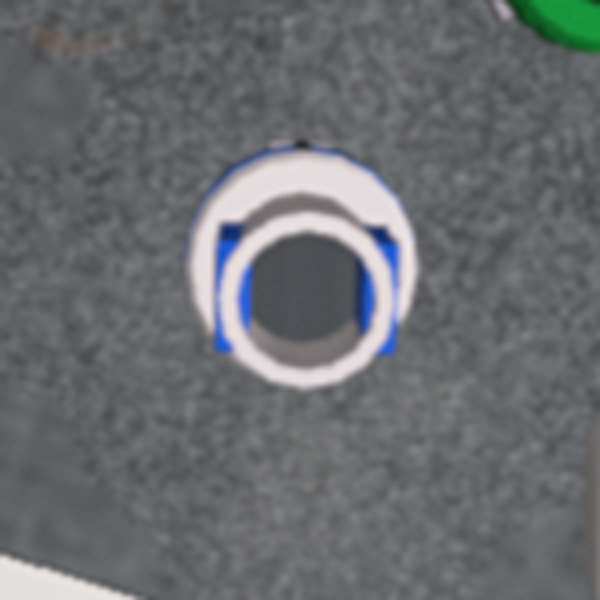

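The crop shows the blue neck's top ring centred at (306,299), which is full-image (291.5,176.8). The flats run vertically, so the tool yaw is already aligned with them. The black lug line at (302,145) agrees.

```bash
python3 - <<'E'
from h import *
w=load('w2');t=load('top0');u,v=215+306/4,102+299/4
print(tri((w,u,v),(t,328.2,216.7)),onz(w,u,v,.088))
b=onz(w,215+303.5/4,102+253/4,.044);print('body top',b)
l=onz(w,215+302/4,102+146/4,.042);c=onz(w,u,v,.088);print('line yaw',np.degrees(np.arctan2(*(l-c)[1::-1])))
for p in [((217,350),(395,352)),((221,226),(386,228))]:
    for z in(.084,.05):
        a,b=[onz(w,215+x/4,102+y/4,z) for x,y in p];print(z,(a+b)/2,np.linalg.norm(a-b),np.degrees(np.arctan2(*(a-b)[1::-1]))-90)
move([.482,-.2915,.160],19.5);move([.482,-.2915,.071],19.5)
E
```

```text
(array([ 0.4819, -0.2919,  0.0821]), [0.0003, 0.0003]) [ 0.48291059 -0.29170917  0.088     ]
body top [ 0.48685712 -0.29123623  0.044     ]
line yaw 18.94869189906549
0.084 [ 0.47081205 -0.2962907   0.084     ] 0.04137790133336404 18.807052155997255
0.05 [ 0.46405962 -0.30004216  0.05      ] 0.046043457976201525 18.807052155997226
0.084 [ 0.4975068  -0.28592022  0.084     ] 0.037297428027023995 18.769895832378197
0.05 [ 0.49376434 -0.28850236  0.05      ] 0.04150289175246243 18.769895832378197
shift cm [2.46 1.08 8.53] rotvec [-0.02 -0.    0.  ]
shift cm [ 2.46  1.08 17.43] rotvec [-0.02 -0.    0.  ]
```

play_rows(commands=[[[1,0.5,1,0,0,0.5,1],[2,0.9,3,0,0,0.5,1],[2.5,1.1,6,0,0,0.5,1],[2.5,1.1,9,0,0,0.5,1],[2.5,1.1,11.5,0,0,0.5,1],[2.5,1.1,13.5,0,0,0.5,1],[2.5,1.1,15.3,0,0,0.5,1],[2.5,1.1,16.6,0,0,0.5,1],[2.5,1.1,17.3,0,0,0.5,1],[2.5,1.1,17.4,0,0,0.5,1],[2.5,1.1,17.4,0,0,0.5,0.4],[2.5,1.1,17.4,0,0,0.5,0.2],[2.5,1.1,17.4,0,0,0.5,0],[2.5,1.1,17.4,0,0,0.5,0],[2.5,1.1,17.4,0,0,0.5,0],[2.5,1.1,17.4,0,0,0.5,0],[2.5,1.1,17.4,0,0,0.5,0],[2.5,1.1,17.4,0,0,0.5,0]]])

```text
clock: 4.5
tool_pos: [0.4822, -0.2928, 0.0715]
orientation: [180.0, -0.0, 19.0]
force: [-0.1, 0.2, 0.9]
opening: 0.0417
gripper_force: 29.9
```

```bash
python3 - <<'E'
from h import *
move([.4935,.0703,.221],13.1)
E
```

```text
shift cm [ 12.86 -33.97 -14.95] rotvec [ 0.01 -0.01  5.85]
```

play_rows(commands=[[[0,0,-1,0,0,0,0],[0,0,-3,0,0,0,0],[0,0,-6,0,0,0,0],[0,0,-9,0,0,0,0],[0.5,-1,-12,0,0,0,0],[1.3,-3.5,-14,0,0,1,0],[2.4,-6.5,-15,0,0,2,0],[3.7,-9.8,-15,0,0,3,0],[5,-13.2,-15,0,0,4,0],[6.3,-16.6,-15,0,0,5,0],[7.6,-20,-15,0,0,5.8,0],[8.9,-23.4,-15,0,0,5.8,0],[10.1,-26.8,-15,0,0,5.8,0],[11.2,-29.7,-15,0,0,5.8,0],[12.1,-32,-15,0,0,5.8,0],[12.7,-33.5,-15,0,0,5.8,0],[12.9,-34,-15,0,0,5.8,0],[12.9,-34,-15,0,0,5.8,0],[12.9,-34,-15,0,0,5.8,0],[12.9,-34,-15,0,0,5.8,0]]])

```text
clock: 6.17
tool_pos: [0.4935, 0.0699, 0.2214]
orientation: [180.0, 0.0, 13.1]
force: [-0.1, -0.8, -2.5]
opening: 0.0415
gripper_force: 29.9
```

```bash
python3 - <<'E'
from h import *
o=get_obs();print(o['clock'],o['tool_pos'],o['orientation'],o['force'],o['opening'],o['joint_pos'])
w=snap('wrist','w3');s=snap('scene','s3')
a=cv2.imread('pics/w3.png')[60:360,130:430];b=cv2.imread('pics/s3.png')[90:240,160:310]
cv2.imwrite('pics/c3.png',np.hstack([cv2.resize(a,(400,400)),cv2.resize(b,(400,400),interpolation=cv2.INTER_CUBIC)]))
E
```

```text
6.1667 [0.4934573  0.06986511 0.22141355] [1.79995678e+02 2.33061439e-02 1.31172240e+01] [-0.09833423 -0.83121252 -2.46274326] 0.04152075183571881 [ 3.06905656e+01  4.84275735e+00 -2.31489943e+01 -3.30229130e-03
 -6.20317717e+01  7.24282086e+01]
```

View pics/c3.png

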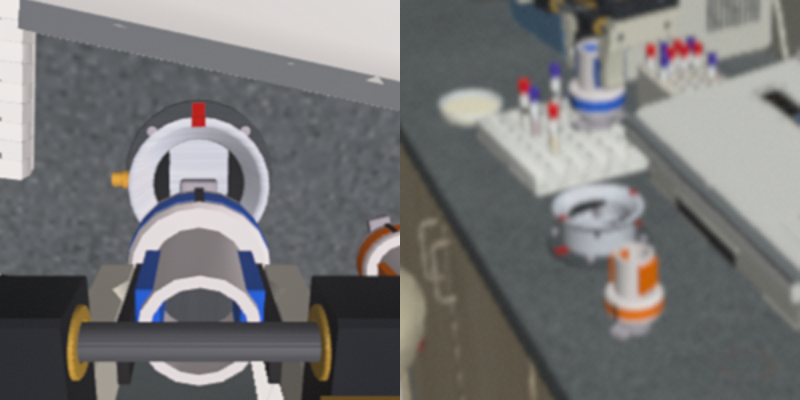

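The stage hangs upright. Its black line at (199,195) and lug are in line with the base's red mark at (198,113).

play_rows(commands=[[[0,0,1,0,0,0,0],[0,0,3,0,0,0,0],[0,0,5,0,0,0,0],[0,0,7,0,0,0,0],[0,0,8.5,0,0,0,0],[0,0,9.5,0,0,0,0],[0,0,10.2,0,0,0,0],[0,0,10.8,0,0,0,0],[0,0,11.3,0,0,0,0],[0,0,11.7,0,0,0,0],[0,0,12,0,0,0,0],[0,0,12.2,0,0,0,0],[0,0,12.4,0,0,0,0],[0,0,12.4,0,0,0,0]]])

```text
clock: 7.43
tool_pos: [0.4937, 0.0708, 0.0973]
orientation: [-180.0, -0.0, 13.2]
force: [0.2, -0.1, -2.6]
opening: 0.0423
gripper_force: 29.9
```

play_rows(commands=[[[0,0,0.2,0,0,0,0],[0,0,0.35,0,0,0,0],[0,0,0.45,0,0,0,0],[0,0,0.52,0,0,0,0],[0,0,0.58,0,0,0,0],[0,0,0.58,0,0,0,0]]])

```text
clock: 7.93
tool_pos: [0.4938, 0.0708, 0.0916]
orientation: [180.0, -0.0, 13.2]
force: [0.9, 0.7, -1.6]
opening: 0.042
gripper_force: 29.9
```

play_rows(commands=[[[0,0,0.05,0,0,0,0],[0,0,0.1,0,0,0,0],[0,0,0.1,0,0,0,0],[0,0,0.1,0,0,0,0]]])

```text
clock: 8.27
tool_pos: [0.494, 0.0708, 0.0914]
orientation: [180.0, -0.0, 13.2]
force: [-3.4, 0.5, 7.1]
opening: 0.0418
gripper_force: 29.9
```

play_rows(commands=[[[0,0,-0.05,0,0,2,0],[0,0,-0.05,0,0,6,0],[0,0,-0.05,0,0,11,0],[0,0,-0.05,0,0,16,0],[0,0,-0.05,0,0,21,0],[0,0,-0.05,0,0,26,0],[0,0,-0.05,0,0,31,0],[0,0,-0.05,0,0,36,0],[0,0,-0.05,0,0,40,0],[0,0,-0.05,0,0,40,0]]])

```text
clock: 9.1
tool_pos: [0.4944, 0.0713, 0.0915]
orientation: [-179.9, -0.0, -27.0]
force: [-0.7, 3.1, 1.3]
opening: 0.0418
gripper_force: 29.9
```

```bash
python3 -c "
from h import *
o=get_obs();print(o['force'],o['moment'],o['orientation'],o['joint_pos'])"
```

```text
[-0.72968277  3.05989606  1.34647887] [8.82882882e-01 4.29149779e-01 6.97492133e-06] [-1.79917908e+02 -4.90258552e-02 -2.70030010e+01] [ 3.07845216e+01  1.33157982e+01 -3.26781464e+01 -3.28804453e-03
 -4.39104656e+01  3.22148793e+01]
```

play_rows(commands=[[[0,0,0,0,0,3,0],[0,0,0,0,0,8,0],[0,0,0,0,0,13,0],[0,0,0,0,0,18,0],[0,0,0,0,0,23,0],[0,0,0,0,0,28,0],[0,0,0,0,0,33,0],[0,0,0,0,0,38,0],[0,0,0,0,0,42,0],[0,0,0,0,0,45,0],[0,0,0,0,0,48,0],[0,0,0,0,0,50,0],[0,0,0,0,0,50,0]]])

```text
clock: 10.18
tool_pos: [0.4942, 0.0707, 0.0914]
orientation: [-179.9, -0.0, -76.8]
force: [0.2, 0.1, 2.1]
opening: 0.0422
gripper_force: 29.9
```

```bash
python3 -c "
from h import *
o=get_obs();print(o['force'],o['moment'],o['orientation'],o['joint_pos'])"
```

```text
[0.24911328 0.07803684 2.13464729] [-0.03269368 -0.20688764 -0.00366202] [-1.79948152e+02 -7.73758281e-03 -7.67796503e+01] [ 3.07571260e+01  1.33195489e+01 -3.27050818e+01  3.31539129e-02
 -4.39282670e+01 -1.75606410e+01]
```

Turned 90°, with little resistance so far. Next, creep to the stop.

play_rows(commands=[[[0,0,0,0,0,1,0],[0,0,0,0,0,2,0],[0,0,0,0,0,3,0],[0,0,0,0,0,4,0],[0,0,0,0,0,5,0],[0,0,0,0,0,6,0],[0,0,0,0,0,6,0]]])

```text
clock: 10.77
tool_pos: [0.4932, 0.0709, 0.0914]
orientation: [179.9, 0.0, -82.9]
force: [-4.5, 2.4, 9.2]
opening: 0.0419
gripper_force: 29.9
```

```bash
python3 -c "
from h import *
o=get_obs();print(o['force'],o['moment'],o['orientation'],o['tau'])
w=snap('wrist','w4')"
```

```text
[-4.53967856  2.37056481  9.19901338] [0.92073167 1.96280857 0.40434912] [ 1.79948219e+02  9.94440447e-04 -8.28650199e+01] [ -1.9521001  -36.94501162  20.81514359   5.20159453   1.23624947
  -0.74018726]
```

View pics/w4.png

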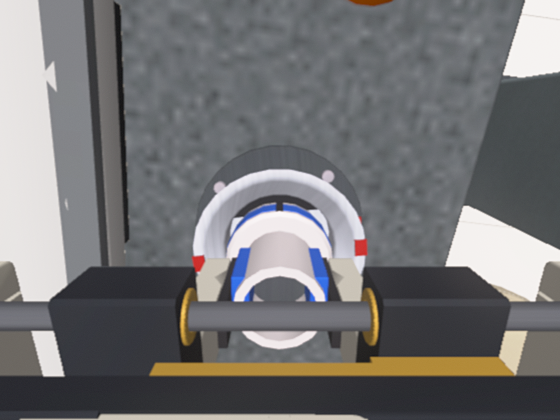

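The stage has met the stop: the vertical moment has risen to 0.4 N m at about 96° of turn. Its black line at (280,207) is now across from the red marks at (198,263) and (360,247). Next, release and lift.

play_rows(commands=[[[0,0,-0.05,0,0,-0.3,0],[0,0,-0.05,0,0,-0.3,0.6],[0,0,-0.05,0,0,-0.3,0.8],[0,0,-0.05,0,0,-0.3,0.8],[0,0,-0.05,0,0,-0.3,0.8],[0,0,-0.05,0,0,-0.3,0.8],[0,0,-0.5,0,0,-0.3,0.8],[0,0,-1.5,0,0,-0.3,0.8],[0,0,-3,0,0,-0.3,0.8],[0,0,-5,0,0,-0.3,0.8],[0,0,-8,0,0,-0.3,0.8],[0,0,-11,0,0,-0.3,0.8],[0,0,-13,0,0,-0.3,0.8],[0,0,-14,0,0,-0.3,0.8],[-2,0,-14,0,0,-0.3,0.8],[-4,0,-14,0,0,-0.3,0.8],[-4,0,-14,0,0,-0.3,0.8],[-4,0,-14,0,0,-0.3,0.8]]])

```text
clock: 12.32
tool_pos: [0.4884, 0.1109, 0.2312]
orientation: [180.0, 0.0, -82.5]
force: [0.1, -0.4, -0.4]
opening: 0.07
gripper_force: 0.0
```

```bash
python3 -c "
from h import *
w=snap('wrist','w5');s=snap('scene','s5')
a=cv2.imread('pics/w5.png')[40:280,140:380];b=cv2.imread('pics/s5.png')[130:230,190:290]
cv2.imwrite('pics/c5.png',np.hstack([cv2.resize(a,(400,400)),cv2.resize(b,(400,400),interpolation=cv2.INTER_CUBIC)]))
print(proj(w,[.4935,.0705,.108]),proj(s,[.4935,.0705,.108]))"
```

```text
[278.62224915 165.81705385] [233.91007435 148.68258778]
```

View pics/c5.png

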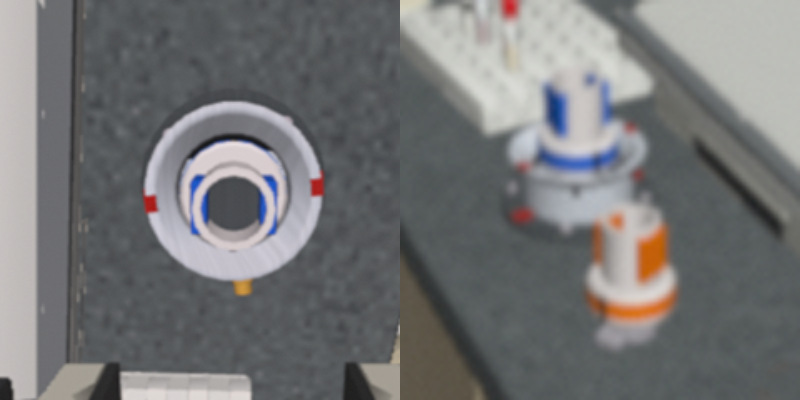

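After release, the stage is upright and low in the socket. Its neck top is at full-image (281,165), against (279,166) predicted for the seated height. The flats face the red marks, and the orange stage is where it was.

```bash
python3 -c "
from h import *
print(close_job())"
```

```text
the job is handed in; nothing more can be done
None
```

The blue stage is seated in the base, turned about 96° clockwise to the stop and released. The orange stage was not touched, and the job was handed in at about 12 s on the robot's clock.

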